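Emergency lid release of a bench centrifuge

ROBOT

A 6-joint arm with a two-finger parallel gripper is mounted at the origin on the work surface. World frame = base frame: x ahead of the robot, y to its left, z up, the work surface at z = 0. Lengths are in mm, angles in degrees, forces in N, time in s.
With the tool pointing down it reaches from about 350 to 850 mm from the base axis. Payload 8.1 kg.
Tool frame: the origin (TCP) lies between the finger pads; the fingertips stand 22 mm ahead of it and the grasp point (between the pads) lies 3 mm ahead of it; z points along the fingers, y is the direction in which the jaws open and shut (so a half turn about z gives the same grasp; the last joint's range is limited). The gripper opens to 85 mm and grips with 20 to 120 N. Pads are 22 mm wide; open, the fingers measure 114 mm over their backs; the gripper's body (76 mm by 85 mm) begins 54 mm behind the grasp point. The pads swing forward as they close: fully open they stand 13 mm farther back than shut.
Start: joints at [-4.893, 7.471, 85.268, -0, 87.261, -4.893], TCP at [600.005, 0.022, 253.292] pointing down, gripper open.
Joint ranges: [-169.43, 169.43], [-51.17, 129.36], [1.28, 143.12], [-76.62, 256.62], [0, 156.53], [-152.29, 152.29]. Speed limits (degrees/s): [136.94, 136.94, 159.86, 180, 180, 180].

INTERFACE

Orientations are given as [roll, pitch, yaw] about the fixed x, y, z axes, in that order (R = Rz(yaw) Ry(pitch) Rx(roll)).
In Python, from bench import r gives the robot as it stands.
- The arm moves only by the tool drive_tool, never from a script. Its argument "moves" is a list of rows, each a list of 2 entries, a list of its own where there are three numbers: the shift along the world's x, y, z in mm, then the turn about the world's z in degrees. A call has exactly 8 rows; each row is the pose to reach, as a shift and turn from the pose commanded when the call began; what a row does not reach only later rows make up. A row lasts 1/12 s, in which the tool goes at most 41.7 mm and 7.16 degrees, less where a joint would pass 70% of its speed; a pose out of reach is approached as far as the arm can. A call with a gripper value outside its range is refused whole. "fingers" is the finger opening in mm, from 0 to 85.4, set as the call begins (left out, the last holds). The fingers move at their own pace and stop on an object; "squeeze" is the grip in N (left out, the last holds). Time passes only in rows, so rows that repeat a pose let the fingers close, or fill a call up. It gives the time, the measured TCP pose, the force and the opening at its end, in the units of the state.
- r.sense(): the state, without advancing time (a new reading comes with each control period).
- r.snapshot(name): name is "scene" or "side" or "wrist"; returns a dict with "pixels" (480x640x3 uint8, red, green, blue), "camera_matrix" (3x3 intrinsics, pixels), "xyz" and "orientation" of the camera in the world. Camera axes: x right, y down, z forward; pixel columns grow to the right and rows downward; lengths in mm; the calibration is good to about 2 mm. A picture is of the moment at which its call begins. There is no depth.
- r.hand_in(): hands the job in, once; it reports no verdict.
The state is a dict: "time": time; "joint_pos": joint angles; "qd": joint speeds; "joint_efforts": joint torques, N m; "tool_pos": TCP position; "tcp_rot": TCP orientation; "ft_force": force on the tool from outside, world axes, zero at the start; "wrist_torque": the same for the moment, N m; "finger_gap": finger opening in mm.
Only numpy, scipy, OpenCV 4.12 (cv2) and the standard library are available. Lean on these libraries where they do the work, as an engineer would, in place of code of your own. Each camera call takes 0.05 s, during which the arm holds its last target.

TASK

The centrifuge has lost power with its lid locked. Take the release rod from the bench, feel with its tip along the channel under the control panel until it drops into the release hole, and push it in, gently, until it stops and the lid stands fully ajar. Then draw the rod out and lay it back flat on the open bench in front of the centrifuge, clear of it, without dropping it or disturbing anything else.

Things in the scene. Friction and masses are not known exactly. Their poses are not given: they have to be found in the camera images.
- centrifuge: Fixed bench centrifuge, white and grey, 270 mm deep, 210 mm wide, about 205 mm high. Origin: centre of its underside; x from its front (facing the robot) to its back, y along its width, z up. Its lower front face is set back at x = -115 mm under an overhanging control panel. The plastic case cracks under more than 30 N from the rod.
- panel_edge (a point): Middle of the lower front edge of the overhanging control panel, a thin drip lip: x = -140, y = 0, z = 82 mm of the centrifuge, same axes. The panel reaches from there up to z = 172 mm over the full width; its knobs stand out to x = -156 mm.
- channel_mid (a point): Middle of the floor of the level channel in the lower front face: x = -110, y = 0, z = 68 mm of the centrifuge, same axes (x into the machine, y along the channel). The channel is 16 mm high, 100 mm long (50 mm each way) and 5 mm deep, its floor flat smooth plastic. The release hole, unseen, is in this floor, its middle anywhere within 30 mm to either side of this point.
- channel_left (a point): The +y end of that channel's floor, 50 mm from channel_mid. The hole in the floor is as high as the channel, 12 mm wide and runs straight in along +x. 12 mm behind the channel floor it meets the flat release bar, which takes about 6 to 10 N to move, travels 14 mm to a hard stop (26 mm behind the channel floor) and stays where it is pushed.
- channel_right (a point): The -y end of that channel's floor, 50 mm from channel_mid.
- lid_lip (a point): Middle of the front edge of the centrifuge's lid, black lip 70 mm wide: x = -121, y = 0, z = 186 mm of the centrifuge when shut and latched, same axes; the lid is hinged at the back. The wedge of the release bar frees the catch and lifts the lid in step with its travel, about 1.7 mm of lip height for each mm, to 23 mm fully ajar; it stays up. Not to be lifted or pried by hand.
- rod: Loose release rod, 0.09 kg, 200 mm long, lying on the bench. Black flat-sided handle 80 mm long (x -40 to +40 mm), 16 mm wide (y), 20 mm high (z); from its front end a straight steel shaft of 8 mm diameter with a round tip runs along +x at z = 10 mm to x = 160 mm. Origin: centre of the handle's underside; x towards the tip, z up.
- rod_tip (a point): The end of the rod's steel tip, 160 mm ahead of the rod's origin and 10 mm above it; axes as the rod.
- hotplate: Fixed blue stirring hotplate beside the centrifuge, 270 x 165 x 105 mm, not part of the job. Origin: centre of its underside, x to its back. It and the centrifuge may stand either way round, left and right.
- amber_bottle: Bystander: amber glass bottle with black cap, 50 mm diameter, 115 mm high, between the two machines. Origin under its centre.
- white_jar: Bystander: white plastic jar, 68 mm diameter, 100 mm high. Origin under its centre.
- clear_bottle: Bystander: clear plastic bottle, 68 mm diameter, 150 mm high. Origin under its centre.
- beaker: Bystander: glass beaker, 72 mm diameter, 90 mm high. Origin under its centre.
- cylinder: Bystander: measuring cylinder on a 64 mm round foot, 203 mm high. Origin under its centre.
- tube_rack: Bystander: white rack with capped tubes, 100 x 60 x 97 mm. Origin under its centre.
- tip_box: Bystander: pipette tip box, 120 x 82 x 57 mm. Origin under its centre.
Not all that is in view belongs to the job. Of the things that look like the rod, the largest one is meant.

How it is judged:
By the outcome, as a careful person would: the job done as asked, in the order asked, and still so for the second after the job is handed in, with the robot touching nothing.
It also fails if it takes over 72 s, if anything falls off the work surface, if the arm or the gripper's body presses on something with over 40 N, if the wrist force passes 120 N, or if a joint passes its speed limit or range.

## Working session

There is one attempt and no reset: what is moved stays moved. The work goes in short steps, Python scripts to look and compute and a tool call to move; the robot and the scene stay as the last step left them, time stands still between calls to the robot, and variables do not carry over. Pictures are saved under pics/ and viewed, and the job is handed in when it is done.

Besides the shell and the picture viewer there is one more tool, called after "Call:" as name(argument=value, ...), one argument or row to a line, values as JSON. drive_tool: Moves the arm, as the interface text tells. Its arguments: {"type":"object","properties":{"moves":{"type":"array","items":{"type":"array"}},"fingers":{"type":"number"},"squeeze":{"type":"number"}},"required":["moves"]}

```bash
ls; mkdir -p pics; python3 - <<'E'
from bench import r
import cv2
s=r.sense();print(s)
for n in("scene","side","wrist"):
    d=r.snapshot(n);cv2.imwrite(f"pics/{n}0.png",d["pixels"][:,:,::-1]);print(n,d["camera_matrix"],d["xyz"],d["orientation"])
E
```

```text
pics
{'time': 0.0, 'joint_pos': array([-4.89357070e+00,  7.51655719e+00,  8.53295676e+01,  1.24703348e-04,
        8.72622575e+01, -4.89230760e+00]), 'qd': array([-0.01338988, -0.08883032, -0.01765093, -0.07212346, -0.02314791,
        0.03539464]), 'joint_efforts': array([-1.90700346e-03, -5.69404185e+01, -5.00557995e+01, -2.19391650e-04,
        1.44415747e-02,  7.24149572e-05]), 'tool_pos': array([5.99483691e+02, 6.19426510e-02, 2.52226533e+02]), 'tcp_rot': array([-1.79892023e+02, -9.36727453e-03,  8.99987220e+01]), 'ft_force': array([0.4550719 , 0.44799046, 0.04998033]), 'wrist_torque': array([-0.0191675 , -0.02115489, -0.0147797 ]), 'finger_gap': 85.13421976065106}
scene [[524.38771323   0.         316.39106086]
 [  0.         524.38771323 242.57010133]
 [  0.           0.           1.        ]] [1561.20958912 -234.14431556  921.54452413] [-1.27119555e+02 -1.17752386e-01  7.82117616e+01]
side [[475.67766084   0.         315.29061888]
 [  0.         475.67766084 236.60194456]
 [  0.           0.           1.        ]] [ 205.35600026  939.0188546  1011.8441465 ] [-131.46613862    0.74574719 -162.15145435]
wrist [[373.04534264   0.         314.79682638]
 [  0.         373.04534264 245.60075601]
 [  0.           0.           1.        ]] [599.76510512  76.12857128 373.07627271] [1.62580080e+02 1.33251995e-01 4.42498640e-03]
```

View pics/scene0.png

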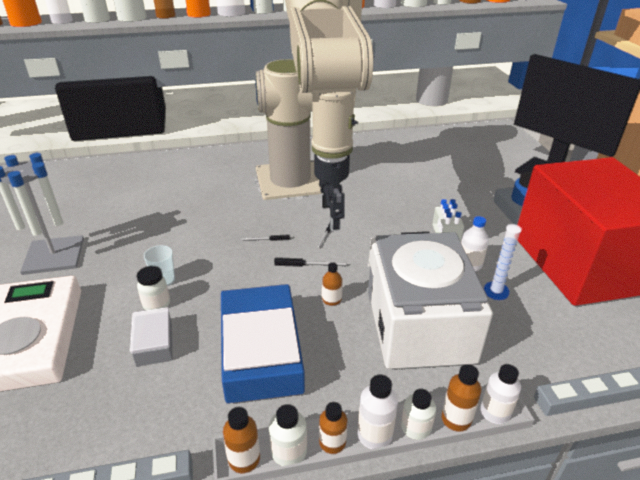

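View pics/side0.png

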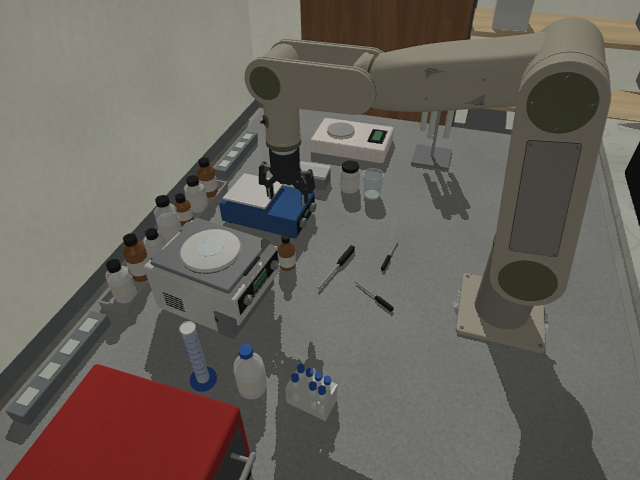

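View pics/wrist0.png

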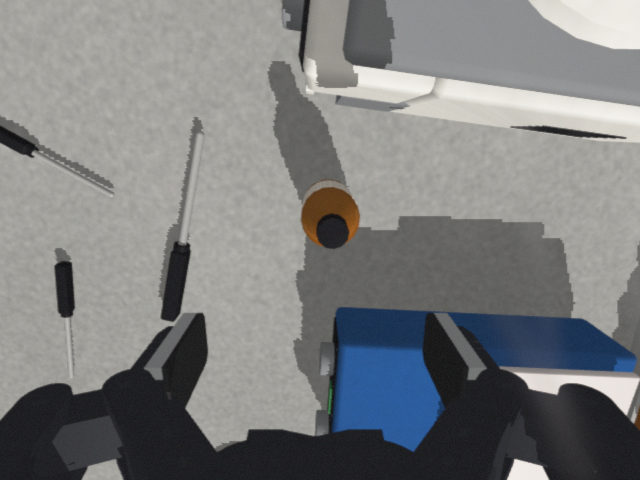

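The rod candidates in the wrist view are:
- A: handle (175,280), tip (198,130)
- B: handle (15,140), tip (112,193)
- C: handle (65,290), tip (71,377)

A is the largest. In the scene view it is at (290,262). I'll check it in close crops.

```bash
cat > h.py <<'E'
import numpy as np,cv2
from scipy.spatial.transform import Rotation as Ro
from bench import r
def shot(n,f):
    d=r.snapshot(n);cv2.imwrite(f"pics/{f}.png",d["pixels"][:,:,::-1]);np.savez(f"pics/{f}.npz",**d);return d
def load(f): return dict(np.load(f"pics/{f}.npz"))
def ray(d,u,v):
    K=d["camera_matrix"];R=Ro.from_euler('xyz',d["orientation"],degrees=True).as_matrix()
    w=R@np.linalg.inv(K)@np.array([u,v,1.]);return d["xyz"],w/np.linalg.norm(w)
def onz(d,u,v,z):
    o,w=ray(d,u,v);return o+w*(z-o[2])/w[2]
def proj(d,p):
    K=d["camera_matrix"];R=Ro.from_euler('xyz',d["orientation"],degrees=True).as_matrix()
    c=R.T@(np.asarray(p,float)-d["xyz"]);q=K@c;return q[:2]/q[2]
def tri(a,ua,b,ub):
    o1,w1=ray(a,*ua);o2,w2=ray(b,*ub)
    A=np.stack([w1,-w2],1);t=np.linalg.lstsq(A,o2-o1,rcond=None)[0]
    p,q=o1+w1*t[0],o2+w2*t[1];return (p+q)/2,np.linalg.norm(p-q)
def crop(f,x0,y0,x1,y1,k,out):
    i=cv2.imread(f"pics/{f}.png")[y0:y1,x0:x1];cv2.imwrite(f"pics/{out}.png",cv2.resize(i,None,fx=k,fy=k,interpolation=cv2.INTER_CUBIC))
E
python3 - <<'E'
from h import *
for n in("scene","side","wrist"): shot(n,n+"1")
crop("wrist1",0,90,260,390,2,"c_w");crop("side1",140,210,300,340,5,"c_s")
w=load("wrist1")
for n,p in dict(A_tip=(198,133),A_hf=(183,243),A_hb=(172,318),B_h=(36,152),B_t=(112,194),C1=(65,264),C2=(71,377)).items(): print(n,onz(w,*p,10))
E
```

```text
A_tip [490.32167523  72.12399236  10.        ]
A_hf [464.95565534 -35.26393214  10.        ]
A_hb [ 443.94892701 -120.63491182   10.        ]
B_h [335.08654363  54.86787711  10.        ]
B_t [400.67059565  14.90255039  10.        ]
C1 [339.92799958 -58.14028351  10.        ]
C2 [ 319.0843416  -196.44852973   10.        ]
```

View pics/c_w.png

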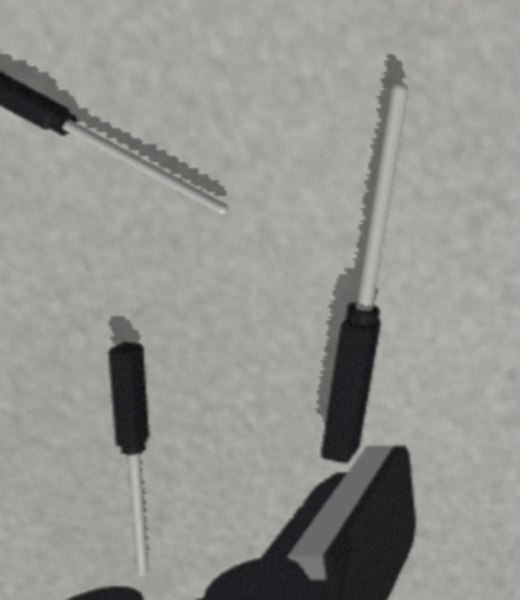

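View pics/c_s.png

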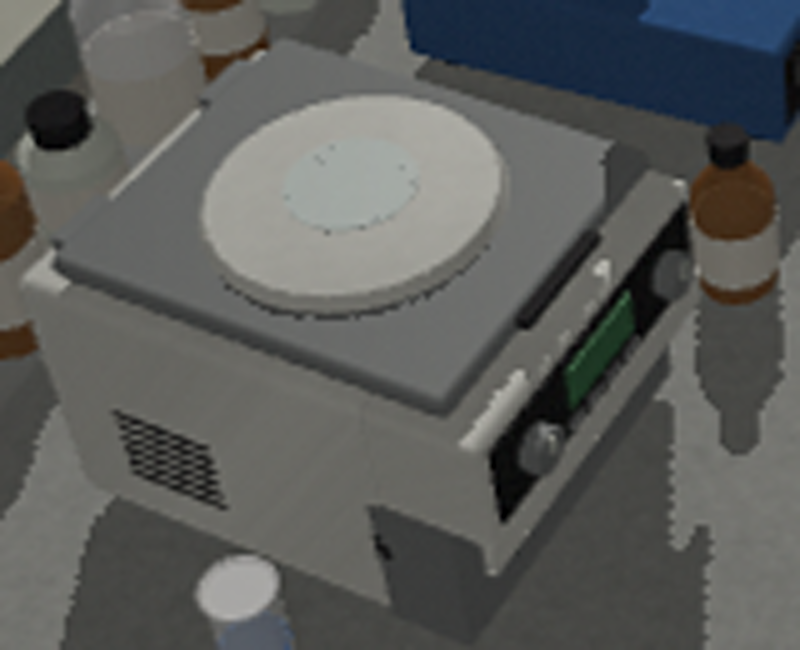

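```bash
python3 - <<'E'
from h import *
s=load("side1");f=lambda x,y:(140+x/5,210+y/5)
L=onz(s,*f(492,573),82);Rr=onz(s,*f(672,352),82)
print(L,Rr,np.linalg.norm(L-Rr),np.degrees(np.arctan2(*(L-Rr)[[1,0]]))-90)
a=onz(s,*f(525,327),186);b=onz(s,*f(600,236),186)
print(a,b,np.linalg.norm(a-b),np.degrees(np.arctan2(*(a-b)[[1,0]]))-90)
crop("scene1",350,220,510,370,5,"c_sc");crop("wrist1",270,0,640,240,2,"c_w2")
E
```

```text
[619.73232374 305.70777923  82.        ] [589.86432518 141.65908118  82.        ] 166.74553268471334 -10.318694660088838
[620.65078919 236.38465001 186.        ] [610.64941135 167.34657468 186.        ] 69.75875144982882 -8.242955347461177
```

View pics/c_sc.png

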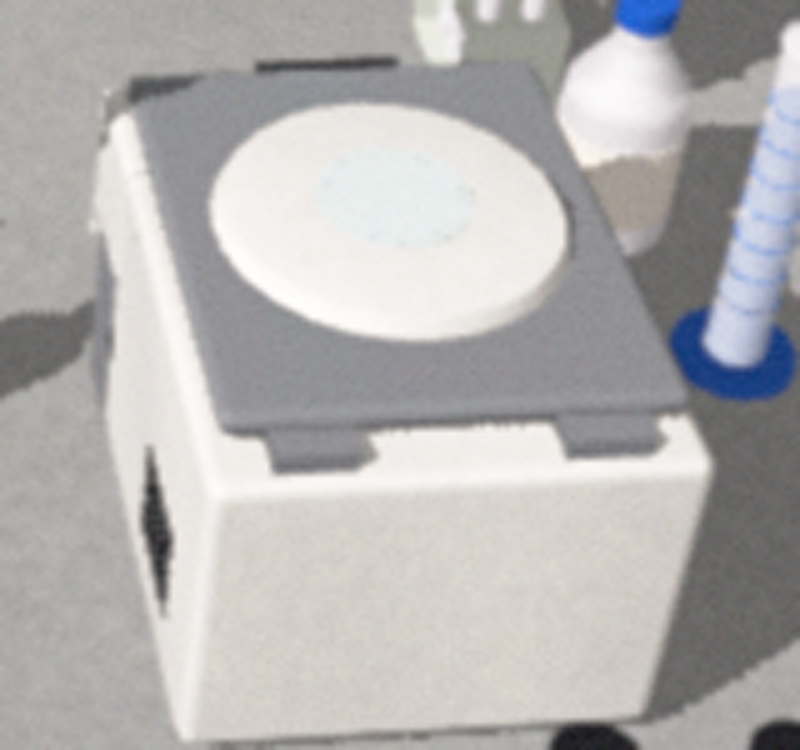

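View pics/c_w2.png

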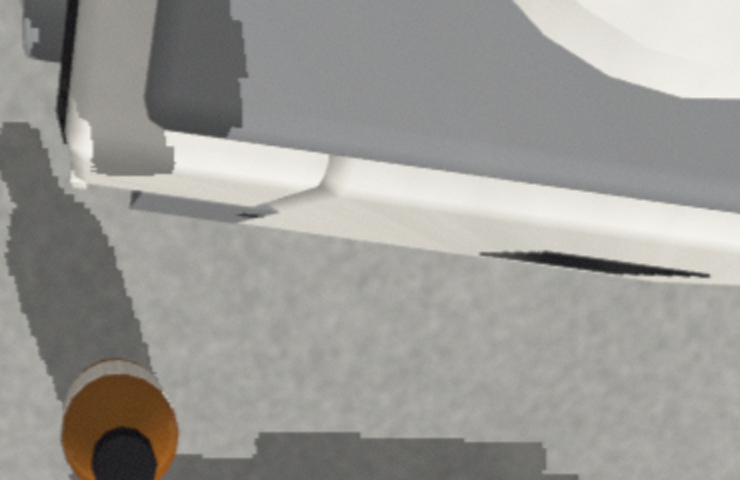

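```bash
python3 - <<'E'
from h import *
c=load("scene1");g=lambda x,y:(350+x/5,220+y/5)
w=load("wrist1");s=load("side1")
a=onz(c,*g(183,741),0);b=onz(c,*g(645,717),0)
print("backbottom",a,b,np.linalg.norm(a-b),np.degrees(np.arctan2(*(b-a)[[1,0]]))-90,(a+b)/2)
a=onz(c,*g(258,66),186);b=onz(c,*g(398,62),186);print("lip scene",a,b,np.linalg.norm(a-b))
# lip tri
f=lambda x,y:(140+x/5,210+y/5)
print(tri(s,f(525,327),c,g(398,64)),tri(s,f(600,236),c,g(258,68)))
for yaw in(-8.3,):
  t=np.radians(yaw);R=np.array([[np.cos(t),-np.sin(t),0],[np.sin(t),np.cos(t),0],[0,0,1]])
  o=np.array([615.6,201.9,186])-R@[-121,0,186]
  print(o)
  for p in([-121,35,186],[-121,-35,186],[-140,105,82],[-140,-105,82],[135,-105,0],[135,105,0],[-115,105,0],[-115,-105,0]):
    q=o+R@p;print(p,q.round(1),"side5",((proj(s,q)-[140,210])*5).round(),"scene5",((proj(c,q)-[350,220])*5).round(),"w2",((proj(w,q)-[270,0])*2).round())
E
```

```text
backbottom [851.87002418  74.52314563   0.        ] [880.79720091 280.92118397   0.        ] 208.4152868247355 -7.978173230411301 [866.33361255 177.7221648    0.        ]
lip scene [614.86016925 172.2292291  186.        ] [625.25093023 238.81170689 186.        ] 67.38838373509822
(array([622.49392128, 237.74246988, 184.63679797]), np.float64(5.078444501415281)) (array([612.24462015, 170.3253877 , 185.49150355]), np.float64(6.518737632967422))
[735.33262048 184.43289968   0.        ]
[-121, 35, 186] [620.7 236.5 186. ] side5 [525. 327.] scene5 [390.  57.] w2 [ 210. -702.]
[-121, -35, 186] [610.5 167.3 186. ] side5 [600. 236.] scene5 [245.  62.] w2 [ 143. -213.]
[-140, 105, 82] [612.  308.5  82. ] side5 [504. 581.] scene5 [490. 196.] w2 [ 134. -615.]
[-140, -105, 82] [581.6 100.7  82. ] side5 [713. 303.] scene5 [ 81. 211.] w2 [ 41. 186.]
[135, -105, 0] [853.8  61.    0. ] side5 [326. 259.] scene5 [155. 749.] w2 [616. 290.]
[135, 105, 0] [884.1 268.8   0. ] side5 [ 99. 501.] scene5 [623. 727.] w2 [ 802. -248.]
[-115, 105, 0] [636.7 304.9   0. ] side5 [482. 664.] scene5 [479. 348.] w2 [ 187. -365.]
[-115, -105, 0] [606.4  97.1   0. ] side5 [684. 390.] scene5 [ 78. 365.] w2 [105. 210.]
```

A is the rod: it is 198 mm long when cast onto z=10, against 140 mm for C, and B's shaft is only 77 mm. Its origin is at about (453,-83) and it points at about 76.5°. I'll move above the handle now.

Call:
drive_tool(
  moves=[
    [[-25,-15,-20],-3],
    [[-50,-32,-40],-7],
    [[-75,-48,-62],-10],
    [[-100,-64,-82],-13.5],
    [[-125,-80,-102],-13.5],
    [[-140,-90,-115],-13.5],
    [[-150,-94,-122],-13.5],
    [[-150,-94,-122],-13.5],
  ],
  fingers=50,
  squeeze=60,
)

```text
time: 0.97
tool_pos: [447.0, -94.3, 129.0]
tcp_rot: [-179.7, 0.0, 76.4]
ft_force: [-0.7, 0.4, 0.3]
finger_gap: 50.2
```

```bash
python3 - <<'E'
from h import *
d=shot("wrist","wrist2");s=r.sense();print(s["tool_pos"],s["tcp_rot"],s["time"],s["finger_gap"])
crop("wrist2",160,0,480,240*2,1.25,"c_w3")
E
```

```text
[448.86234186 -94.1071746  130.51403206] [-1.79906209e+02 -1.09540947e-02  7.64180373e+01] 1.0167 50.03953144722792
```

View pics/wrist2.png

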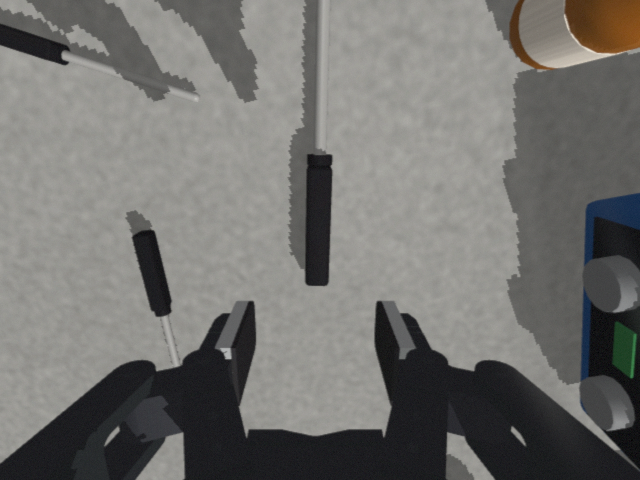

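The wrist view shows the rod handle between (319,155) and (317,284), centred between the pads, with the shaft running up to (322,0).

```bash
python3 - <<'E'
from h import *
d=load("wrist2")
g=cv2.cvtColor(d["pixels"],cv2.COLOR_RGB2GRAY)
for v in(170,200,230,260):
    row=g[v,285:350];k=np.where(row<60)[0];print(v,285+k.min(),285+k.max())
top=onz(d,318.6,168,20);bot=onz(d,317,283,18)
print(top,bot)
for p in((319,155),(322.5,5)):print(onz(d,*p,10))
a=onz(d,322.5,5,10);b=onz(d,320.5,140,10);print(np.degrees(np.arctan2(*(a-b)[[1,0]])))
for v in(180,260):
  print(onz(d,318,v,20))
E
```

```text
170 307 331
200 306 330
230 306 329
260 306 328
[461.2692453  -42.99595158  20.        ] [ 442.54282971 -116.91798173   18.        ]
[463.18345763 -36.24952225  10.        ]
[484.04069262  42.86765968  10.        ]
75.79125242320738
[459.2373768  -49.93365356  20.        ]
[ 447.16953735 -100.42466727   20.        ]
```

Call:
drive_tool(
  moves=[
    [[0,0,-20],0],
    [[0,0,-45],0],
    [[0,0,-70],0],
    [[0,0,-85],0],
    [[0,0,-95],0],
    [[0,0,-101],0],
    [[0,0,-105],0],
    [[0,0,-105],0],
  ],
)

```text
time: 1.68
tool_pos: [450.6, -93.9, 26.5]
tcp_rot: [180.0, -0.0, 76.5]
ft_force: [0.1, -0.2, 0.4]
finger_gap: 50.0
```

Call:
drive_tool(
  moves=[
    [[0,0,0],0],
    [[0,0,0],0],
    [[0,0,0],0],
    [[0,0,0],0],
    [[0,0,0],0],
    [[0,0,0],0],
    [[0,0,0],0],
    [[0,0,0],0],
  ],
  fingers=8,
  squeeze=60,
)

```text
time: 2.35
tool_pos: [451.1, -94.3, 27.5]
tcp_rot: [179.9, 0.0, 76.5]
ft_force: [-0.3, 0.5, 6.2]
finger_gap: 14.2
```

```bash
python3 - <<'E'
from h import *
d=shot("wrist","wrist3");s=r.sense();print(s["tool_pos"],s["tcp_rot"],s["time"],s["finger_gap"],s["ft_force"])
E
```

```text
[451.05355417 -94.34925183  27.51261988] [1.79871122e+02 8.22188842e-03 7.64909113e+01] 2.4 14.412990673150905 [-0.73630096 -0.78324697  5.70914952]
```

View pics/wrist3.png

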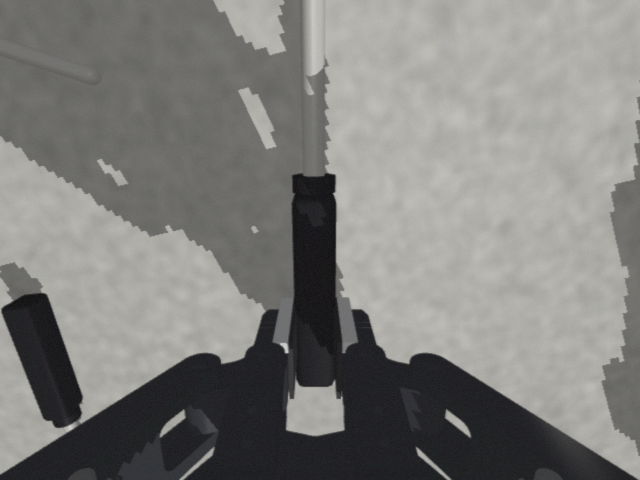

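Gripped. The gap is 14 mm and the fingertips lightly touched the bench, at 6 N. I'll lift and check the hold.

Call:
drive_tool(
  moves=[
    [[0,0,5],0],
    [[0,0,15],0],
    [[0,0,35],0],
    [[-5,0,60],0],
    [[-15,0,90],0],
    [[-30,0,120],0],
    [[-45,0,145],0],
    [[-55,0,160],0],
  ],
)

```text
time: 3.07
tool_pos: [394.9, -94.2, 190.1]
tcp_rot: [179.8, 0.0, 76.5]
ft_force: [0.0, -0.6, -0.6]
finger_gap: 14.3
```

Call:
drive_tool(
  moves=[
    [[-8,10,8],-7],
    [[-10,30,14],-14],
    [[-12,50,15],-21],
    [[-12,75,15],-28],
    [[-12,100,15],-35],
    [[-12,125,15],-42],
    [[-12,150,15],-49],
    [[-12,165,15],-56],
  ],
)

```text
time: 3.73
tool_pos: [382.6, 72.9, 202.1]
tcp_rot: [-180.0, -0.1, 20.7]
ft_force: [-0.2, -0.7, -1.1]
finger_gap: 14.4
```

Call:
drive_tool(
  moves=[
    [[0,25,0],-7],
    [[0,50,0],-14],
    [[0,75,0],-21],
    [[0,100,0],-27],
    [[0,125,0],-28.5],
    [[0,145,0],-28.5],
    [[0,160,0],-28.5],
    [[0,165,0],-28.5],
  ],
)

```text
time: 4.4
tool_pos: [382.5, 237.8, 202.0]
tcp_rot: [-180.0, -0.0, -7.4]
ft_force: [0.1, 0.5, -1.5]
finger_gap: 14.0
```

```bash
python3 - <<'E'
from h import *
for n in("side","wrist","scene"):shot(n,n+"4")
s=r.sense();print(s["tool_pos"],s["tcp_rot"],s["time"],s["finger_gap"],s["ft_force"])
E
```

```text
[382.78388542 235.76752011 201.5344932 ] [ 1.79972645e+02  3.85183727e-03 -7.42119942e+00] 4.55 14.561402543544677 [ 0.02561916  0.52936984 -1.05904961]
```

View pics/wrist4.png

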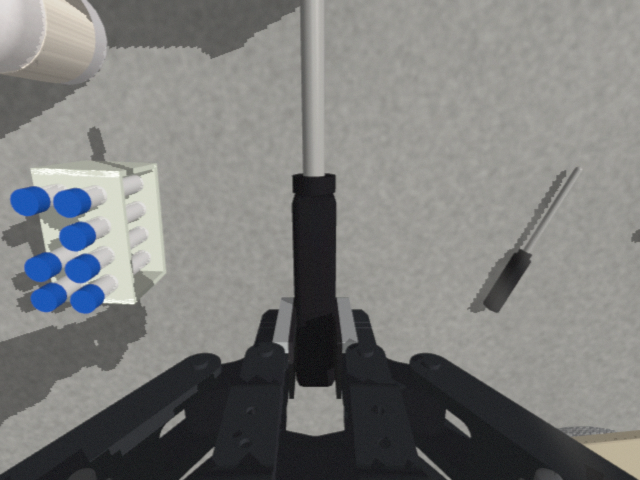

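View pics/side4.png

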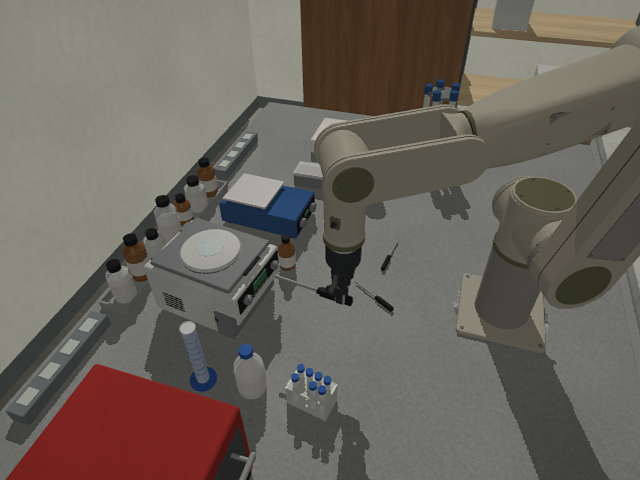

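The rod is held straight and centred. I'll raise the arm for a close wrist view of the centrifuge's front edge to pin down its pose.

Call:
drive_tool(
  moves=[
    [[0,0,30],0],
    [[10,0,60],0],
    [[30,0,90],0],
    [[55,0,120],0],
    [[80,0,140],0],
    [[100,0,150],0],
    [[115,0,150],0],
    [[120,0,150],0],
  ],
)

```text
time: 5.22
tool_pos: [505.0, 234.3, 352.1]
tcp_rot: [-180.0, -0.1, -7.6]
ft_force: [0.0, 1.2, -1.3]
finger_gap: 14.6
```

```bash
python3 - <<'E'
from h import *
shot("wrist","wrist5")
s=r.sense();print(s["tool_pos"],s["tcp_rot"],s["time"],s["finger_gap"],s["ft_force"])
d=load("wrist4");print("rack",onz(d,165,285,0),onz(d,125,300,0),onz(d,120,170,0), "B",onz(d,578,168,8),onz(d,495,310,8))
E
```

```text
[504.44814197 234.38803823 351.10657038] [ 1.79966083e+02  2.84624920e-03 -7.61046289e+00] 5.2667 14.494003931316229 [ 0.14612169 -0.20767139 -1.98757384]
rack [ 3.37407471e+02  3.84651246e+02 -5.68434189e-14] [327.16890917 426.2105022    0.        ] [4.46119720e+02 3.96360947e+02 5.68434189e-14] B [399.37114592  14.880049     8.        ] [276.2562049   81.05282366   8.        ]
```

View pics/wrist5.png

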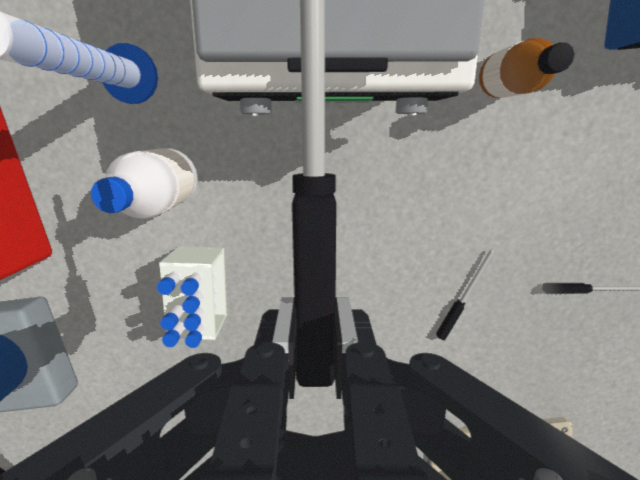

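```bash
python3 - <<'E'
from h import *
d=load("wrist5")
crop("wrist5",180,0,500,130,2.5,"c_w5")
a=onz(d,288.5,70,186);b=onz(d,387.5,70,186);print(a,b,np.linalg.norm(a-b),np.degrees(np.arctan2(*(a-b)[[1,0]]))-90,(a+b)/2)
for u,v,z in((197,92,172),(477,90,172)):print(onz(d,u,v,z))
print("rack",onz(d,225,252,0),onz(d,213,338,0),onz(d,165,258,90),onz(d,227,250,97))
E
```

```text
[622.36587042 236.81031128 186.        ] [613.15024562 167.86610284 186.        ] 69.55739800662383 -7.613474716093023 [617.75805802 202.33820706 186.        ]
[618.59631345 307.69496371 172.        ]
[592.2164597   99.83764828 172.        ]
rack [441.01874706 363.49900345   0.        ] [315.16816097 407.23447936   0.        ] [469.51364856 402.95843969  90.        ] [471.60890553 332.25627426  97.        ]
```

View pics/c_w5.png

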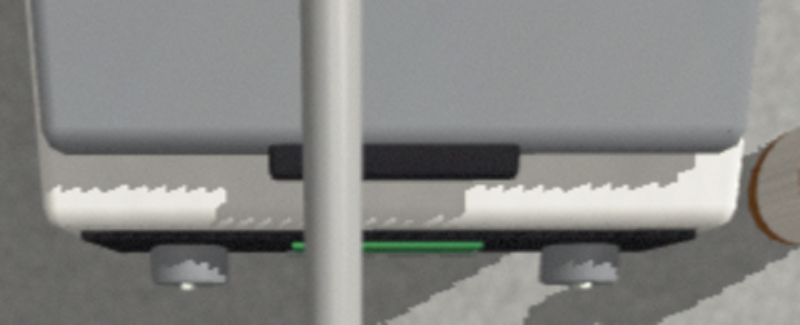

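The front edge is level in the image, so the centrifuge yaw is about -7.6°. The lip measures 69.6 mm (70 given), with its middle at (617.8,202.3). That puts channel_mid at about (628.7,200.8,68). I'll back off and descend in front of the channel, at an offset of +34 mm.

Call:
drive_tool(
  moves=[
    [[-25,0,0],0],
    [[-60,5,0],0],
    [[-95,15,-5],0],
    [[-115,25,-30],0],
    [[-122,32,-65],0],
    [[-122,32,-100],0],
    [[-122,32,-135],0],
    [[-122,32,-165],0],
  ],
)

```text
time: 5.93
tool_pos: [378.9, 267.0, 183.5]
tcp_rot: [179.9, 0.1, -7.4]
ft_force: [1.3, 1.1, -1.7]
finger_gap: 14.7
```

Call:
drive_tool(
  moves=[
    [[0,0,-25],0],
    [[0,0,-50],0],
    [[0,0,-70],0],
    [[0,0,-85],0],
    [[0,0,-94],0],
    [[0,0,-99],0],
    [[0,0,-100],0],
    [[0,0,-100],0],
  ],
)

```text
time: 6.6
tool_pos: [381.1, 268.0, 86.8]
tcp_rot: [-180.0, -0.0, -7.5]
ft_force: [-0.6, 0.1, -0.1]
finger_gap: 14.3
```

```bash
cat > st.py <<'E'
from h import *
M=np.array([628.7,200.8]);t=np.radians(-7.7);A=np.array([np.cos(t),np.sin(t)]);B=np.array([-A[1],A[0]])
def st():
    s=r.sense();p=s["tool_pos"][:2]-M;F=s["ft_force"]
    print("t",s["time"],"tcp",s["tool_pos"].round(1),"rot",s["tcp_rot"].round(2),"along",(p@A).round(2),"lat",(p@B).round(2),"F along/lat/z",(F[:2]@A).round(1),(F[:2]@B).round(1),F[2].round(1),"gap",round(s["finger_gap"],1))
E
python3 - <<'E'
from st import *
st()
d=load("wrist5");print("collar front",onz(d,314,177,338),onz(d,314,195,341), "rear",onz(d,315,385,341))
for n in("side","scene"):shot(n,n+"6")
crop("side6",220,230,360,330,5.5,"c_s6");crop("scene6",280,180,480,320,4,"c_sc6")
E
```

```text
t 6.6 tcp [381.1 268.   86.8] rot [-1.7999e+02 -2.0000e-02 -7.4800e+00] along -254.36 lat 33.4 F along/lat/z -0.6 0.0 -0.1 gap 14.3
collar front [564.53923918 226.13267537 338.        ] [558.61427704 226.92104392 341.        ] rear [479.06042403 237.17907464 341.        ]
```

View pics/c_s6.png

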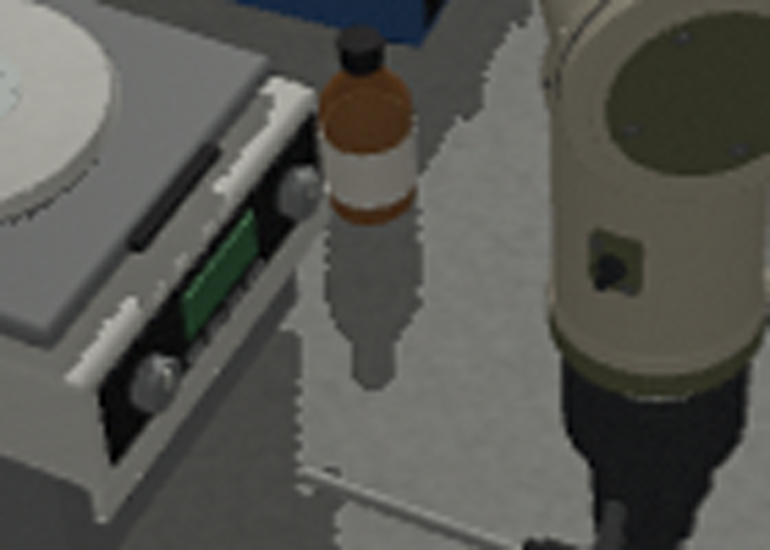

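View pics/c_sc6.png

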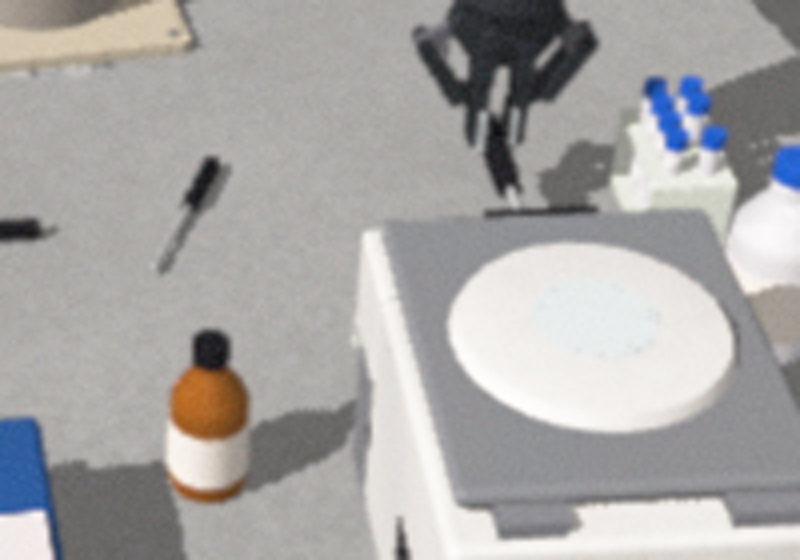

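```bash
python3 - <<'E'
from st import *
s=load("side6")
for u,v in((275,315.8),):
  for z in(65,69,73):
    q=onz(s,u,v,z);p=q[:2]-M;print(z,q.round(1),(p@A).round(1),(p@B).round(1))
E
```

```text
65 [550.3 241.   65. ] -83.1 29.4
69 [548.8 244.   69. ] -84.9 32.1
73 [547.4 246.9  73. ] -86.8 34.8
```

The side view puts the tip about 85 mm short of the channel floor, at lat ≈ 34 and z ≈ 69, which agrees with the arm's own figures. I'll advance towards the floor.

Call:
drive_tool(
  moves=[
    [[15,-2,-1],0],
    [[30,-4,-1],0],
    [[45,-6,-1],0],
    [[57,-7.7,-1],0],
    [[66,-8.9,-1],0],
    [[72,-9.7,-1],0],
    [[75,-10.1,-1],0],
    [[75,-10.1,-1],0],
  ],
)

```text
time: 7.37
tool_pos: [456.4, 257.9, 85.6]
tcp_rot: [-180.0, -0.0, -7.5]
ft_force: [-0.4, 0.1, -0.9]
finger_gap: 14.6
```

```bash
python3 -c "
from st import *
st();shot('side','side7');crop('side7',200,230,330,340,6,'c_s7')"
```

```text
t 7.3667 tcp [456.4 257.9  85.6] rot [-1.7999e+02 -2.0000e-02 -7.4900e+00] along -178.36 lat 33.54 F along/lat/z -0.4 0.1 -0.9 gap 14.6
```

View pics/c_s7.png

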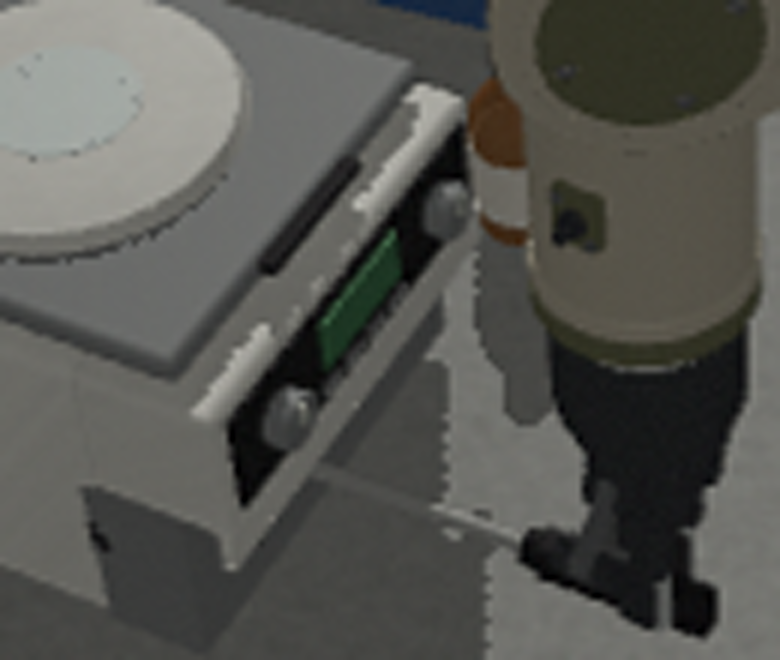

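The rod passes under the panel edge cleanly. Next is a slow approach to contact.

Call:
drive_tool(
  moves=[
    [[1,-0.1,0],0],
    [[2,-0.3,0],0],
    [[3,-0.4,0],0],
    [[4,-0.5,0],0],
    [[5,-0.7,0],0],
    [[6,-0.8,0],0],
    [[7,-0.9,0],0],
    [[7,-0.9,0],0],
  ],
)

```text
time: 8.08
tool_pos: [463.2, 257.0, 85.3]
tcp_rot: [-180.0, -0.0, -7.5]
ft_force: [-0.6, 0.3, -1.1]
finger_gap: 14.3
```

Call:
drive_tool(
  moves=[
    [[0.5,0,0],0],
    [[1,-0.1,0],0],
    [[1.5,-0.2,0],0],
    [[2,-0.3,0],0],
    [[2.5,-0.3,0],0],
    [[3,-0.4,0],0],
    [[3,-0.4,0],0],
    [[3,-0.4,0],0],
  ],
)

```text
time: 8.75
tool_pos: [466.0, 256.6, 85.3]
tcp_rot: [-180.0, -0.0, -7.5]
ft_force: [0.5, -0.4, -0.4]
finger_gap: 14.1
```

Call:
drive_tool(
  moves=[
    [[0.5,0,0],0],
    [[1,-0.1,0],0],
    [[1.5,-0.2,0],0],
    [[2,-0.3,0],0],
    [[2.5,-0.3,0],0],
    [[3,-0.4,0],0],
    [[3,-0.4,0],0],
    [[3,-0.4,0],0],
  ],
)

```text
time: 9.42
tool_pos: [467.8, 256.2, 84.7]
tcp_rot: [180.0, 0.1, -7.5]
ft_force: [-6.1, 1.6, -0.6]
finger_gap: 14.4
```

Contact at 6 N, at the depth expected for the channel floor. I'll now sweep towards -y in small steps.

Call:
drive_tool(
  moves=[
    [[-0.1,-0.8,0],0],
    [[-0.2,-1.6,0],0],
    [[-0.3,-2.4,0],0],
    [[-0.4,-3.2,0],0],
    [[-0.5,-4,0],0],
    [[-0.6,-4.8,0],0],
    [[-0.7,-5.5,0],0],
    [[-0.8,-6,0],0],
  ],
)

```text
time: 10.08
tool_pos: [467.2, 250.9, 84.9]
tcp_rot: [-180.0, 0.1, -7.4]
ft_force: [-5.2, 4.5, -0.4]
finger_gap: 14.3
```

```bash
python3 -c "
from st import *
st()"
```

```text
t 10.0833 tcp [467.2 250.9  84.9] rot [-1.7997e+02  1.1000e-01 -7.4000e+00] along -166.8 lat 28.03 F along/lat/z -5.7 3.8 -0.4 gap 14.3
```

Call:
drive_tool(
  moves=[
    [[-0.4,-0.8,0],0],
    [[-0.5,-1.6,0],0],
    [[-0.6,-2.4,0],0],
    [[-0.7,-3.2,0],0],
    [[-0.8,-4,0],0],
    [[-0.9,-4.8,0],0],
    [[-1,-5.5,0],0],
    [[-1.1,-6,0],0],
  ],
)

```text
time: 10.75
tool_pos: [466.3, 244.8, 85.0]
tcp_rot: [-180.0, 0.1, -7.4]
ft_force: [-4.6, 2.4, -0.6]
finger_gap: 14.2
```

```bash
python3 -c "
from st import *
st()"
```

```text
t 10.75 tcp [466.3 244.8  85. ] rot [-1.7998e+02  9.0000e-02 -7.4200e+00] along -166.86 lat 21.8 F along/lat/z -4.9 1.7 -0.6 gap 14.2
```

Call:
drive_tool(
  moves=[
    [[-0.1,-0.8,0],0],
    [[-0.2,-1.6,0],0],
    [[-0.3,-2.4,0],0],
    [[-0.4,-3.2,0],0],
    [[-0.5,-4,0],0],
    [[-0.6,-4.8,0],0],
    [[-0.7,-5.5,0],0],
    [[-0.8,-6,0],0],
  ],
)

```text
time: 11.42
tool_pos: [465.5, 238.7, 84.9]
tcp_rot: [-180.0, 0.1, -7.4]
ft_force: [-4.1, 2.8, -1.4]
finger_gap: 14.8
```

```bash
python3 -c "
from st import *
st()"
```

```text
t 11.4167 tcp [465.5 238.7  84.9] rot [-1.7998e+02  9.0000e-02 -7.4200e+00] along -166.86 lat 15.72 F along/lat/z -4.5 2.2 -1.4 gap 14.8
```

Call:
drive_tool(
  moves=[
    [[-0.1,-0.8,0],0],
    [[-0.2,-1.6,0],0],
    [[-0.3,-2.4,0],0],
    [[-0.4,-3.2,0],0],
    [[-0.5,-4,0],0],
    [[-0.6,-4.8,0],0],
    [[-0.7,-5.5,0],0],
    [[-0.8,-6,0],0],
  ],
)

```text
time: 12.08
tool_pos: [465.8, 232.1, 85.4]
tcp_rot: [180.0, -0.0, -7.5]
ft_force: [0.6, -0.7, -1.3]
finger_gap: 14.6
```

```bash
python3 -c "
from st import *
st()"
```

```text
t 12.0833 tcp [465.8 232.1  85.4] rot [ 1.80e+02 -4.00e-02 -7.48e+00] along -165.64 lat 9.18 F along/lat/z 0.7 -0.6 -1.3 gap 14.6
```

The force dropped to zero and the tip advanced 1.2 mm at lat ≈ 9, which looks like the hole. I'll push in a little to confirm.

Call:
drive_tool(
  moves=[
    [[0.5,-0.1,0],0],
    [[1,-0.1,0],0],
    [[1.5,-0.2,0],0],
    [[2,-0.3,0],0],
    [[2.5,-0.3,0],0],
    [[3,-0.4,0],0],
    [[3,-0.4,0],0],
    [[3,-0.4,0],0],
  ],
)

```text
time: 12.75
tool_pos: [468.6, 231.7, 85.3]
tcp_rot: [180.0, -0.0, -7.5]
ft_force: [-1.3, -0.9, -1.9]
finger_gap: 14.5
```

```bash
python3 -c "
from st import *
st()"
```

```text
t 12.75 tcp [468.6 231.7  85.3] rot [ 1.80e+02 -1.00e-02 -7.48e+00] along -162.78 lat 9.2 F along/lat/z -1.2 -1.0 -1.9 gap 14.5
```

The tip is 4 mm past the floor with no resistance, so this is the hole. I'll go on towards the bar.

Call:
drive_tool(
  moves=[
    [[1,-0.1,0],0],
    [[2,-0.3,0],0],
    [[3,-0.4,0],0],
    [[4,-0.5,0],0],
    [[5,-0.7,0],0],
    [[6,-0.8,0],0],
    [[6,-0.8,0],0],
    [[6,-0.8,0],0],
  ],
)

```text
time: 13.42
tool_pos: [474.7, 231.0, 85.4]
tcp_rot: [-180.0, -0.0, -7.5]
ft_force: [-0.5, -2.0, -2.0]
finger_gap: 14.5
```

```bash
python3 -c "
from st import *
st()"
```

```text
t 13.4167 tcp [474.7 231.   85.4] rot [-1.80e+02 -2.00e-02 -7.48e+00] along -156.61 lat 9.28 F along/lat/z -0.2 -2.1 -2.0 gap 14.5
```

Call:
drive_tool(
  moves=[
    [[0.4,-1,0],0],
    [[1,-1.1,0],0],
    [[1.5,-1.2,0],0],
    [[2,-1.3,0],0],
    [[2.5,-1.3,0],0],
    [[3,-1.4,0],0],
    [[3.5,-1.5,0],0],
    [[4,-1.5,0],0],
  ],
)

```text
time: 14.08
tool_pos: [477.3, 229.7, 84.7]
tcp_rot: [180.0, 0.1, -7.5]
ft_force: [-7.0, 1.2, -0.0]
finger_gap: 14.5
```

```bash
python3 -c "
from st import *
st()"
```

```text
t 14.0833 tcp [477.3 229.7  84.7] rot [ 1.7997e+02  1.5000e-01 -7.4600e+00] along -153.92 lat 8.3 F along/lat/z -7.0 0.3 -0.0 gap 14.5
```

At the bar with 7 N, 12.9 mm in. I'll push on.

Call:
drive_tool(
  moves=[
    [[1,-0.1,0],0],
    [[2,-0.3,0],0],
    [[3,-0.4,0],0],
    [[4,-0.5,0],0],
    [[5,-0.7,0],0],
    [[6,-0.8,0],0],
    [[7,-0.9,0],0],
    [[7,-0.9,0],0],
  ],
)

```text
time: 14.75
tool_pos: [484.5, 228.7, 84.8]
tcp_rot: [180.0, 0.1, -7.5]
ft_force: [-5.5, 0.3, -0.5]
finger_gap: 14.6
```

```bash
python3 -c "
from st import *
st()"
```

```text
t 14.75 tcp [484.5 228.7  84.8] rot [ 1.7997e+02  1.3000e-01 -7.4600e+00] along -146.67 lat 8.35 F along/lat/z -5.5 -0.4 -0.5 gap 14.6
```

Another 5 mm, then finer steps up to the stop.

Call:
drive_tool(
  moves=[
    [[0.8,-0.1,0],0],
    [[1.6,-0.2,0],0],
    [[2.4,-0.3,0],0],
    [[3.2,-0.4,0],0],
    [[4,-0.5,0],0],
    [[4.5,-0.6,0],0],
    [[5,-0.7,0],0],
    [[5,-0.7,0],0],
  ],
)

```text
time: 15.42
tool_pos: [489.4, 228.1, 84.7]
tcp_rot: [180.0, 0.1, -7.5]
ft_force: [-6.1, 0.7, -1.0]
finger_gap: 14.5
```

```bash
python3 -c "
from st import *
st()"
```

```text
t 15.4167 tcp [489.4 228.1  84.7] rot [ 1.7997e+02  1.4000e-01 -7.4500e+00] along -141.68 lat 8.35 F along/lat/z -6.2 -0.1 -1.0 gap 14.5
```

Call:
drive_tool(
  moves=[
    [[0.4,0,0],0],
    [[0.8,-0.1,0],0],
    [[1.2,-0.2,0],0],
    [[1.6,-0.2,0],0],
    [[2,-0.3,0],0],
    [[2.3,-0.3,0],0],
    [[2.3,-0.3,0],0],
    [[2.3,-0.3,0],0],
  ],
)

```text
time: 16.08
tool_pos: [490.6, 227.8, 84.2]
tcp_rot: [179.9, 0.3, -7.4]
ft_force: [-10.2, 0.8, 0.3]
finger_gap: 14.4
```

```bash
python3 -c "
from st import *
st()
shot('side','side8');shot('scene','scene8');crop('side8',140,200,300,330,5,'c_s8')"
```

```text
t 16.0833 tcp [490.6 227.8  84.2] rot [179.94   0.27  -7.44] along -140.52 lat 8.25 F along/lat/z -10.2 -0.6 0.3 gap 14.4
```

View pics/c_s8.png

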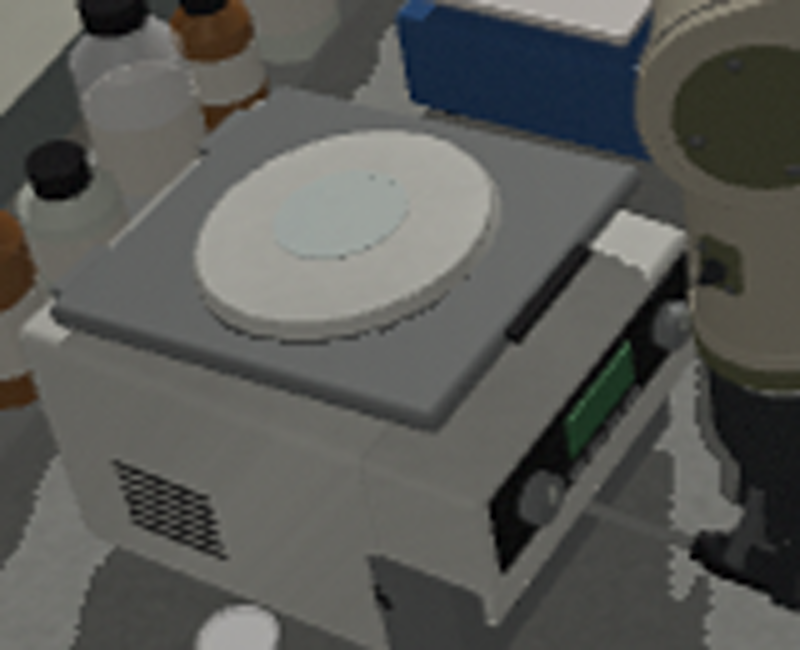

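The lid is up and the force is rising: 10 N at 26.3 mm. One slight push more will confirm the hard stop.

Call:
drive_tool(
  moves=[
    [[0.3,0,0],0],
    [[0.6,-0.1,0],0],
    [[0.9,-0.1,0],0],
    [[1.2,-0.2,0],0],
    [[1.2,-0.2,0],0],
    [[1.2,-0.2,0],0],
    [[1.2,-0.2,0],0],
    [[1.2,-0.2,0],0],
  ],
)

```text
time: 16.85
tool_pos: [490.7, 227.6, 83.7]
tcp_rot: [179.9, 0.4, -7.4]
ft_force: [-13.8, 1.2, 1.4]
finger_gap: 14.3
```

```bash
python3 - <<'E'
from st import *
st()
s=shot('side','side9');c=shot('scene','scene9')
crop('side9',140,200,300,330,5,'c_s9');crop('scene9',350,200,510,320,5,'c_sc9')
o=np.array([737.7,186.1]);
for z in(186,203,206,209,212):
  for y in(35,-35):
    q=o+A*(-121+(z-186)*0.05)+B*y;q=np.r_[q,z];print(z,y,"side5",((proj(s,q)-[140,200])*5).round(),"scene5",((proj(c,q)-[350,200])*5).round())
E
```

```text
t 16.85 tcp [490.7 227.6  83.7] rot [179.91   0.39  -7.43] along -140.34 lat 8.12 F along/lat/z -13.9 -0.7 1.4 gap 14.3
186 35 side5 [521. 377.] scene5 [392. 159.]
186 -35 side5 [595. 285.] scene5 [248. 165.]
203 35 side5 [515. 352.] scene5 [397. 131.]
203 -35 side5 [591. 260.] scene5 [251. 137.]
206 35 side5 [514. 347.] scene5 [398. 126.]
206 -35 side5 [590. 256.] scene5 [252. 132.]
209 35 side5 [514. 343.] scene5 [399. 121.]
209 -35 side5 [589. 251.] scene5 [253. 127.]
212 35 side5 [513. 338.] scene5 [400. 116.]
212 -35 side5 [588. 247.] scene5 [254. 122.]
```

View pics/c_s9.png

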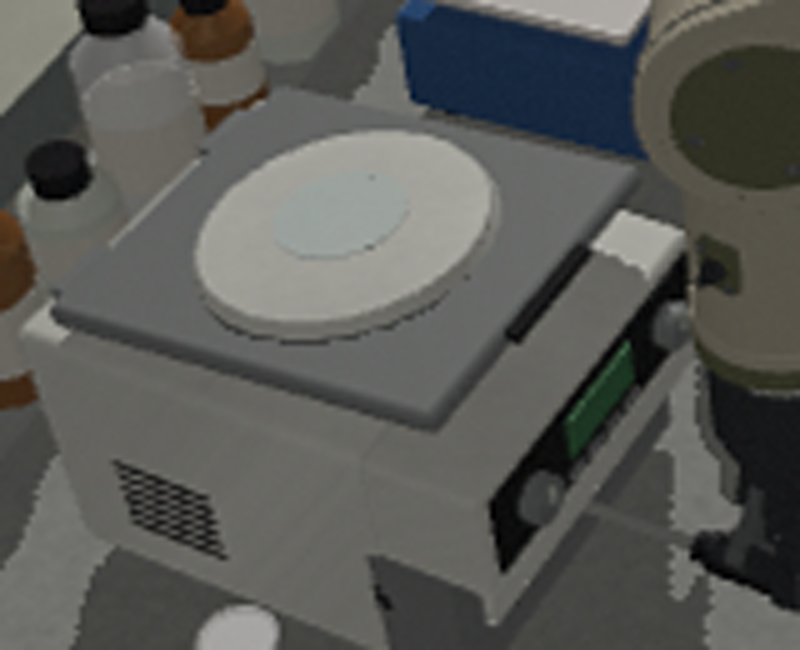

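View pics/c_sc9.png

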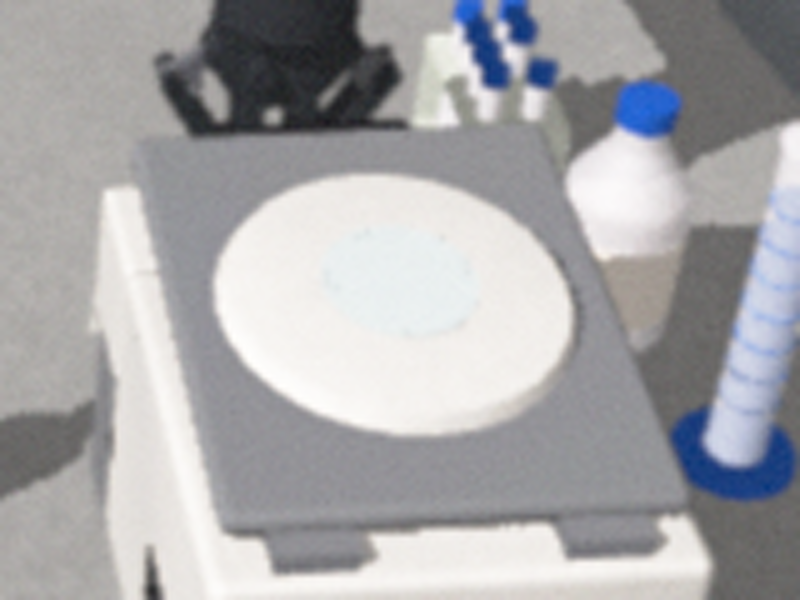

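It moved only 0.2 mm while the force rose to 13.9 N, so this is the hard stop. The lid lip in the side crop at (511,340)/(588,251) corresponds to z ≈ 209–210, which is fully ajar. I'll draw the rod out.

Call:
drive_tool(
  moves=[
    [[-2,0.3,0],0],
    [[-5,0.7,0],0],
    [[-9,1.2,0],0],
    [[-14,1.9,0],0],
    [[-20,2.7,0],0],
    [[-26,3.5,0],0],
    [[-32,4.3,0],0],
    [[-38,5.1,0],0],
  ],
)

```text
time: 17.62
tool_pos: [455.3, 232.7, 85.3]
tcp_rot: [-180.0, -0.0, -7.5]
ft_force: [-0.6, -0.4, -1.2]
finger_gap: 14.3
```

Call:
drive_tool(
  moves=[
    [[-10,1.3,0],0],
    [[-20,2.7,0],0],
    [[-30,4,0],0],
    [[-42,5.7,0],0],
    [[-54,7.3,0],0],
    [[-64,8.6,0],0],
    [[-72,9.7,0],0],
    [[-76,10.3,0],0],
  ],
)

```text
time: 18.28
tool_pos: [378.7, 243.0, 85.2]
tcp_rot: [180.0, 0.0, -7.4]
ft_force: [-0.3, -0.4, -0.9]
finger_gap: 14.1
```

```bash
python3 - <<'E'
from st import *
st()
shot('side','side10');shot('scene','scene10');w=shot('wrist','wrist10')
E
```

```text
t 18.2833 tcp [378.7 243.   85.2] rot [ 1.80e+02  2.00e-02 -7.44e+00] along -253.4 lat 8.3 F along/lat/z -0.2 -0.4 -0.9 gap 14.1
```

View pics/wrist10.png

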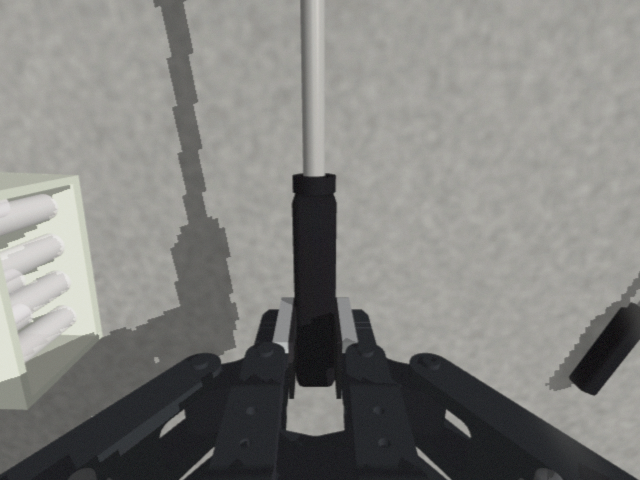

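View pics/side10.png

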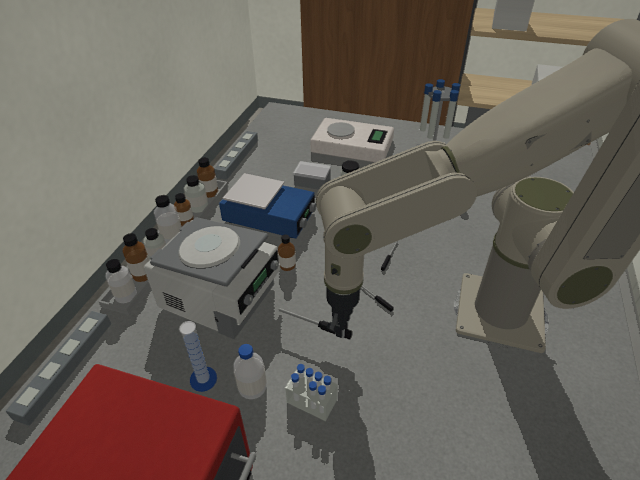

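The rod is out with nothing touching, and the bench below is clear. The tip is about 50 mm off the machine, so I'll back off a little more and lower it.

Call:
drive_tool(
  moves=[
    [[-6,0.5,-8],0],
    [[-12,1,-18],0],
    [[-17,2,-28],0],
    [[-20,2.5,-37],0],
    [[-20,2.5,-45],0],
    [[-20,2.5,-50],0],
    [[-20,2.5,-54],0],
    [[-20,2.5,-56],0],
  ],
)

```text
time: 19.1
tool_pos: [359.9, 245.2, 28.6]
tcp_rot: [180.0, 0.0, -7.5]
ft_force: [-0.9, 0.1, -0.8]
finger_gap: 14.3
```

Call:
drive_tool(
  moves=[
    [[0,0,-0.3],0],
    [[0,0,-0.6],0],
    [[0,0,-0.9],0],
    [[0,0,-1.2],0],
    [[0,0,-1.5],0],
    [[0,0,-1.5],0],
    [[0,0,-1.5],0],
    [[0,0,-1.5],0],
  ],
)

```text
time: 19.77
tool_pos: [360.1, 245.4, 27.9]
tcp_rot: [-180.0, -0.0, -7.5]
ft_force: [0.1, -0.2, -1.3]
finger_gap: 14.0
```

```bash
python3 - <<'E'
from st import *
st()
print(r.sense()["wrist_torque"])
shot('side','side11');w=shot('wrist','wrist11');crop('side11',230,270,390,370,5,'c_s11')
E
```

```text
t 19.7667 tcp [360.1 245.4  27.9] rot [-1.7999e+02 -1.0000e-02 -7.4700e+00] along -272.18 lat 8.17 F along/lat/z 0.2 -0.2 -1.3 gap 14.0
[0.03555696 0.03463101 0.02514958]
```

View pics/c_s11.png

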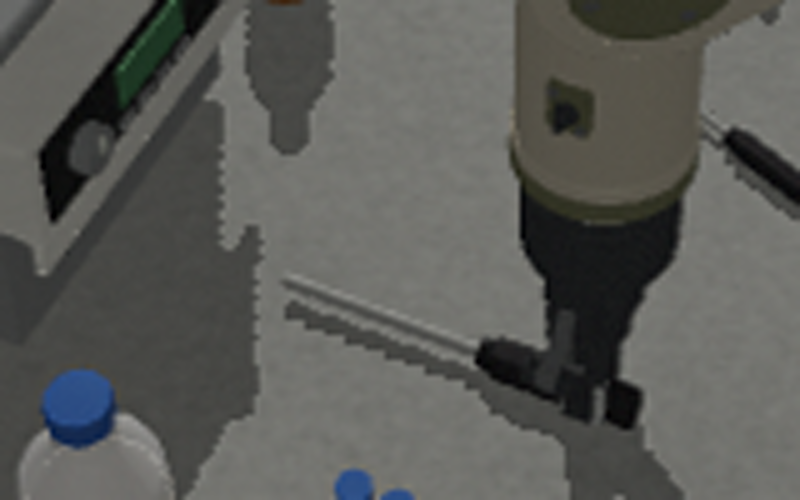

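Call:
drive_tool(
  moves=[
    [[0,0,-0.2],0],
    [[0,0,-0.4],0],
    [[0,0,-0.6],0],
    [[0,0,-0.8],0],
    [[0,0,-1],0],
    [[0,0,-1],0],
    [[0,0,-1],0],
    [[0,0,-1],0],
  ],
)

```text
time: 20.53
tool_pos: [360.1, 245.4, 27.5]
tcp_rot: [180.0, 0.0, -7.5]
ft_force: [-3.4, -2.3, 9.8]
finger_gap: 14.5
```

The rod is on the bench, with 10 N of contact. I'll open the fingers and withdraw upward.

Call:
drive_tool(
  moves=[
    [[0,0,0.4],0],
    [[0,0,0.7],0],
    [[0,0,0.7],0],
    [[0,0,0.7],0],
    [[0,0,0.7],0],
    [[0,0,0.7],0],
    [[0,0,0.7],0],
    [[0,0,0.7],0],
  ],
  fingers=45,
)

```text
time: 21.2
tool_pos: [360.0, 245.3, 27.4]
tcp_rot: [180.0, 0.0, -7.5]
ft_force: [0.7, 0.3, -0.3]
finger_gap: 45.2
```

```bash
python3 - <<'E'
from st import *
st()
shot('wrist','wrist12')
E
```

```text
t 21.2 tcp [360.  245.3  27.4] rot [ 1.80e+02  1.00e-02 -7.48e+00] along -272.27 lat 8.09 F along/lat/z 0.7 0.4 -0.3 gap 45.2
```

View pics/wrist12.png

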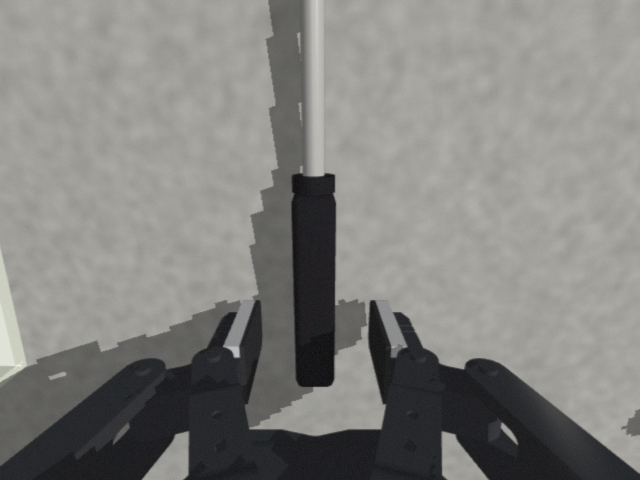

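The rod is released at (314,280), with both pads well clear of it. I'll go straight up.

Call:
drive_tool(
  moves=[
    [[0,0,5],0],
    [[0,0,15],0],
    [[0,0,35],0],
    [[0,0,60],0],
    [[0,0,90],0],
    [[0,0,120],0],
    [[0,0,145],0],
    [[0,0,160],0],
  ],
)

```text
time: 21.92
tool_pos: [361.2, 246.0, 192.2]
tcp_rot: [-179.8, -0.3, -7.5]
ft_force: [0.8, 0.3, -0.6]
finger_gap: 45.2
```

Call:
drive_tool(
  moves=[
    [[0,0,15],0],
    [[0,0,30],0],
    [[0,0,45],0],
    [[0,0,50],0],
    [[0,0,50],0],
    [[0,0,50],0],
    [[0,0,50],0],
    [[0,0,50],0],
  ],
)

```text
time: 22.58
tool_pos: [359.5, 245.0, 236.3]
tcp_rot: [179.9, 0.1, -7.5]
ft_force: [-0.6, 0.4, 0.4]
finger_gap: 45.4
```

```bash
python3 - <<'E'
from st import *
st()
shot('wrist','wrist13');shot('side','side13');shot('scene','scene13')
E
```

```text
t 22.5833 tcp [359.5 245.  236.3] rot [ 1.7994e+02  9.0000e-02 -7.4800e+00] along -272.74 lat 7.74 F along/lat/z -0.7 0.3 0.4 gap 45.4
```

View pics/wrist13.png

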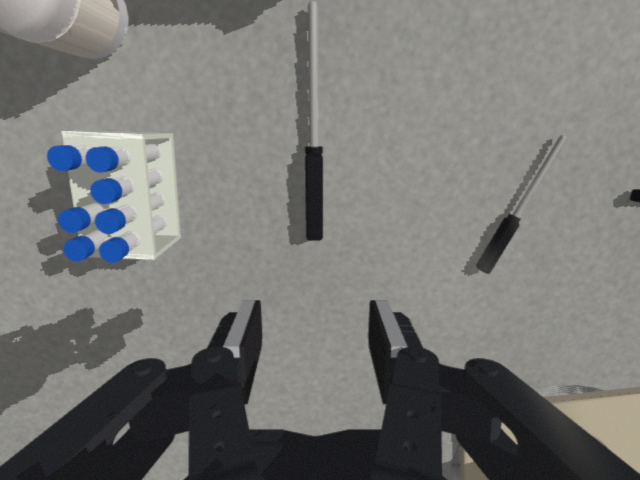

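View pics/side13.png

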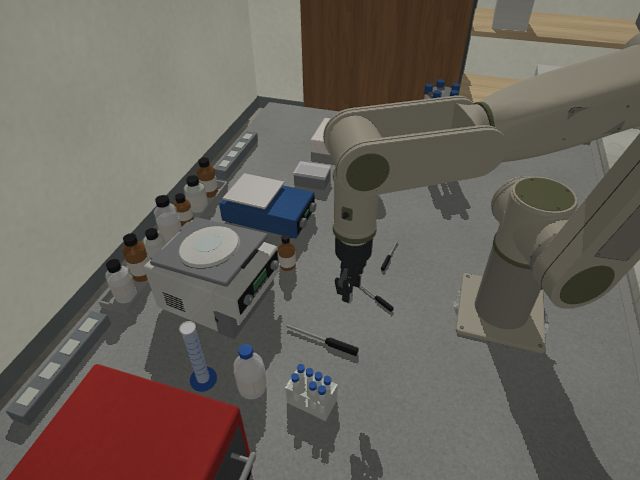

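View pics/scene13.png

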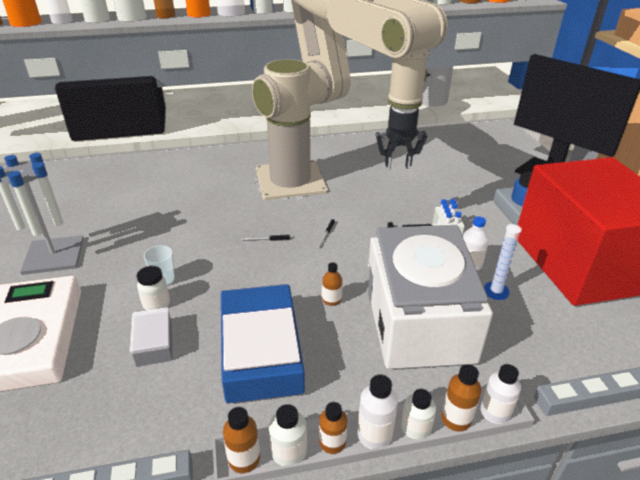

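The rod lies flat at (314,148–240) with its tip at (313,3). The lid is still up, and the bystanders are where they were. I'll run one last numeric check and hand in.

```bash
python3 - <<'E'
from st import *
w=load('wrist13');a=onz(w,313,3,10);b=onz(w,314.5,240,10);print("tip",a.round(1),"rear",b.round(1),"len",np.linalg.norm(a-b).round(1),"tip from front face along",((a[:2]-M)@A).round(1))
d=cv2.absdiff(cv2.imread('pics/side13.png')[200:330,140:300],cv2.imread('pics/side9.png')[200:330,140:300]).max(2)
print("lid area change",(d[:70,:100]>40).sum())
print(r.hand_in())
E
```

```text
tip [531.  223.3  10. ] rear [332.4 248.1  10. ] len 200.2 tip from front face along -99.9
lid area change 0
the job is handed in; nothing more can be done
None
```

The release is done: the lid stands fully ajar, the rod is back flat on the bench, and the job was handed in at about 22.6 s of the 72 s allowed. Handing in reports no verdict, so the results below are my own measurements.

- **Finding the hole:** I gripped the rod by its handle, touched the channel floor at 4–6 N and swept along it. The tip dropped into the hole about 9 mm to the +y side of the channel's middle.
- **Pushing in:** The bar moved at about 5.5–7 N. It stopped hard 26.3 mm behind the floor (26 mm given), with a peak reading of about 14 N against the 30 N cracking limit.
- **Lid:** In the side view the lip is at about 209–210 mm, up from 186 mm, so fully ajar. It had not moved after the rod was withdrawn.
- **Rod:** It lies flat, measuring 200.2 mm when projected onto a plane at its resting height. Its tip is about 70 mm in front of the panel edge. The gripper is open and well above everything.
- **Bystanders:** By eye, the final pictures show nothing else moved.

**Disagreements in the checks:**
- My first position for the centrifuge differed by up to 12 mm between cameras. I replaced it with a close wrist view, and touch then agreed with that to about 3 mm.
- The fingers read about 14.4 mm on the 16 mm handle, but the grip held without slipping.
- The gripper and rod touched the bench at about 6 N when gripping and 10 N when setting down.

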